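# Tip the bearing balls out of the parts tray

### The job

Pick up the divided parts tray by its post and tip it towards the corner of the bay with the three balls, so that only the balls run out through that corner's rim gap into the steel dish, with none spilled and the rollers, nuts and discs staying in their own bays. Then set the tray down flat in the middle of the aluminium plate and let go. Leave the dish standing and the case, caliper and screwdriver where they are.

Things in the scene. Friction and masses are not known exactly. Their poses are not given: they have to be found in the camera images.
- tray_post (a point): Grip of the divided tray: black upright square post, 22 x 22 mm, in the middle of the tray, faces parallel to the tray's straight sides, top 82 mm above the tray's underside. This point: on the post's axis, 62 mm above the underside; axes are the tray's, x and y along its straight sides, z up. Tray yaw is arbitrary at the start. Tray with parts: 0.4 to 0.7 kg.
- tray_floor (a point): White tray, 150 mm square, all four corners cut at 45 degrees (40 mm off each side). This point: middle of its floor, 4 mm above the underside, axes as tray_post. Side walls and a cross of dividers, 3 mm thick, 26 mm high from the underside, make four bays: balls in +x+y, rollers -x+y, nuts -x-y, discs +x-y. Each cut corner is a gap in the rim, 57 mm wide, with a low sloped sill.
- ball_lip (a point): Top of the sill, mid-gap, of the balls' bay: 78 mm from the post's axis on the tray's +x+y diagonal, 55 mm below tray_post; axes as tray_post. The sill's inner face slopes up 25 degrees to 3 mm above the floor: it stops slow balls at small leans; somewhere between 27 and 40 degrees of lean all roll out (about 0.3 m/s). Leaning straight towards this corner, the other bays keep their parts.
- dish_center (a point): Round open steel dish standing loose on the bench, 0.4 kg: 136 mm across at the rim, 124 mm at the foot, 36 mm high, wall 3 mm. This point is the middle of its inner floor, 5 mm above the bench.
- plate_top (a point): Fixed aluminium plate lying on the bench, 220 x 220 x 12 mm. This point is the middle of its top face, 12 mm above the bench; x and y along its sides.
- case: Bystander: loose black box-shaped case, 45 x 110 x 34 mm high, long along its y. Origin: centre of its underside.
- caliper: Bystander: loose steel caliper lying flat, 200 mm long along its y, 12 mm high. Origin: middle of the bar, on the bench.
- screwdriver: Bystander: loose screwdriver, about 170 mm long, lying on the bench along its x.
- ball0_center (a point): Centre of one of the three steel balls, 16 mm across, 17 g; rolls freely.
- ball1_center (a point): Centre of one of the three steel balls, 16 mm across, 17 g; rolls freely.
- ball2_center (a point): Centre of one of the three steel balls, 16 mm across, 17 g; rolls freely.
- roller0_center (a point): Centre of a steel roller lying on its side, 14 mm across, 28 mm long; one of two that stay in the tray.
- roller1_center (a point): Centre of a steel roller lying on its side, 14 mm across, 28 mm long; one of two that stay in the tray.
- nut0_center (a point): Centre of a square steel nut, 18 x 18 x 10 mm; one of two that stay in the tray.
- nut1_center (a point): Centre of a square steel nut, 18 x 18 x 10 mm; one of two that stay in the tray.
- disc0_center (a point): Centre of a round flat steel disc, 22 mm across, 8 mm thick; one of two that stay in the tray.
- disc1_center (a point): Centre of a round flat steel disc, 22 mm across, 8 mm thick; one of two that stay in the tray.
Things that resemble listed ones, but are neither listed nor needed, are in the scene too. Of the things shaped like the part that bears tray_post, the white one is meant.

How it is judged:
On the way, in this order (a step that is already met when the one before it is completed fails the run):
1. the tray is held clear of the bench near the dish and tipped (angle between tray_post's own z axis and vertical above 0.1 rad and height (world z) of tray_post above 0.085 m and horizontal distance between tray_post and dish_center below 0.2 m).
2. all three balls are in the dish (horizontal distance between each of ball0_center, ball1_center, ball2_center and dish_center below 0.06 m and height (world z) of each of ball0_center, ball1_center, ball2_center below 0.036 m), for 0.2 s.
3. the tray stands flat in the middle of the plate (angle between tray_post's own z axis and vertical below 0.06 rad and horizontal distance between tray_post and plate_top below 0.035 m and height (world z) of tray_post between 0.07 and 0.078 m), for 0.2 s.
At the end, for the whole second after the job is handed in: All three balls are in the dish (within 60 mm of its middle, below its rim), the dish standing upright (within 0.06 rad); each roller, nut and disc is in its own bay of the tray; the tray stands level (within 0.06 rad) on the aluminium plate, its post within 35 mm of the plate's middle (all of step 2 and all of step 3 and x of each of roller0_center, roller1_center, nut0_center, nut1_center in the frame of tray_post below 0 m and y of each of roller0_center, roller1_center in the frame of tray_post above 0 m and distance between each of roller0_center, roller1_center, nut0_center, nut1_center, disc0_center, disc1_center and tray_post below 0.11 m and y of each of nut0_center, nut1_center, disc0_center, disc1_center in the frame of tray_post below 0 m and x of each of disc0_center, disc1_center in the frame of tray_post above 0 m and angle between dish_center's own z axis and vertical below 0.06 rad); the robot touches nothing.
It fails at once if a ball is spilled on to the bench or floor (height (world z) of any of ball0_center, ball1_center, ball2_center below 0.0105 m).
It fails at once if a roller, nut or disc leaves the tray (distance between any of roller0_center, roller1_center, nut0_center, nut1_center, disc0_center, disc1_center and tray_post above 0.125 m).
It fails at once if the case, caliper or screwdriver is moved more than 25 mm (distance of any of case, caliper, screwdriver from where it was at the start of the episode above 0.025 m).
It also fails if it takes over 58 s, if anything falls off the work surface, if the arm or the gripper's body presses on something with over 40 N, if the wrist force passes 120 N, or if a joint passes its speed limit or range.

### The arm

A 6-joint arm with a two-finger parallel gripper is mounted at the origin on the work surface. World frame = base frame: x ahead of the robot, y to its left, z up, the work surface at z = 0. Lengths are in m, angles in rad, forces in N, time in s.
With the tool pointing down it reaches from about 0.3 to 0.775 m from the base axis. Payload 14.6 kg.
Tool frame: the origin (TCP) lies at the very end of the fingers, on their centre line; the grasp point (between the pads) lies 19 mm behind it (manip.pinch_z is the distance from the TCP to the grasp point, in m); z points along the fingers, y is the direction in which the jaws open and shut (so a half turn about z gives the same grasp; the last joint's range is limited). The gripper opens to 94 mm and grips with 3 to 60 N. Pads are 16 mm wide; open, the fingers measure 119 mm over their backs; the gripper's body (75 mm by 177 mm) begins 78 mm behind the grasp point.
Start: joints at [1.249, 0.3, 1.521, -0, 1.321, -0.067], TCP at [0.139, 0.532, 0.205] pointing down, gripper open.
Joint ranges: [-3.03, 3.03], [-0.79, 2.21], [0.23, 2.52], [-1.04, 4.18], [0, 3.07], [-2.55, 2.55]. Speed limits (rad/s): [2.22, 2.22, 2.57, 3.14, 3.14, 3.14].

### API

Orientations are given as a unit quaternion [x, y, z, w].
In Python, from station import manip gives the robot as it stands.
- The arm moves only by the shell command python3 -m pendant 'ROWS' [OPENING] [FORCE]. ROWS is JSON, a list of rows, each an object of numbers: "dx", "dy", "dz": the shift along the tool's x, y, z in cm; "spin": the turn about the tool's z in rad. A call has 1 to 5 rows; each row is the pose to reach, as a shift and turn from the pose commanded when the call began, along the tool's axes at that moment; what a row does not reach only later rows make up. A row lasts 1/12 s, in which the tool goes at most 41.7 mm and 7.16 degrees, less where a joint would pass 70% of its speed; a pose out of reach is approached as far as the arm can. A call with a gripper value outside its range is refused whole. OPENING is the opening, from -1 (shut) to 1 (fully open), so that 0 is half open, set as the call begins (- or left out, the last holds). The fingers move at their own pace and stop on an object; FORCE is the grip in N (left out, the last holds). Time passes only in rows, so rows that repeat a pose let the fingers close. It gives the time, the measured TCP pose, the force and the opening at its end, in the units of the state.
- manip.state(): the state, without advancing time (a new reading comes with each control period).
- manip.snapshot(name): name is "scene" or "top" or "wrist"; returns a dict with "image" (420x560x3 uint8, blue, green, red), "camera_matrix" (3x3 intrinsics, pixels), "position" and "attitude" of the camera in the world; the wrist camera has in their place "tool_from_camera" (4x4, takes a point from camera to tool coordinates, whose origin is the TCP and whose axes are the flange's). Camera axes: x right, y up, looking along -z (the intrinsics and any distortion apply to the point x, -y, -z); pixel columns grow to the right and rows downward; lengths in m; the calibration is good to about 2 mm. A picture is of the moment at which its call begins: read the wrist's pose just before it. There is no depth.
- manip.sign_off(): hands the job in, once; it reports no verdict.
The state is a dict: "time_s": time; "qpos": joint angles; "qvel": joint speeds; "tau": joint torques, N m; "ee_pos": TCP position; "tcp_rot": TCP orientation; "wrist_force": force on the tool from outside, world axes, zero at the start; "ft_torque": the same for the moment, N m; "gripper_width": finger opening in m.
Only numpy, scipy, OpenCV 4.12 (cv2) and the standard library are available. Lean on these libraries where they do the work, as an engineer would, in place of code of your own. Each camera call takes 0.05 s, during which the arm holds its last target.

## Working session

There is one attempt and no reset: what is moved stays moved. The work goes in short steps, Python scripts to look and compute and a shell command to move; the robot and the scene stay as the last step left them, time stands still between calls to the robot, and variables do not carry over. Pictures are saved under pics/ and viewed, and the job is handed in when it is done.

```bash
ls; mkdir -p pics
python3 - <<'E'
from station import manip
import cv2,numpy as np
print(manip.state()); print([a for a in dir(manip) if a[0]!='_'],manip.pinch_z)
for n in ("scene","top","wrist"):
    s=manip.snapshot(n); cv2.imwrite(f"pics/{n}0.png",s["image"])
    print(n,{k:np.round(v,4).tolist() for k,v in s.items() if k!="image"})
    np.save(f"pics/{n}0.npy",{k:v for k,v in s.items()},allow_pickle=True)
E
python3 -m pendant --help 2>&1 | head -30
```

```text
pics
{'time_s': 0.0, 'qpos': array([ 1.24939144e+00,  3.00462595e-01,  1.52154954e+00, -4.70486416e-06,
        1.32070092e+00, -6.65827604e-02]), 'qvel': array([ 1.95757505e-04, -2.18185050e-04, -9.84759355e-04, -1.02602428e-03,
        2.31431389e-03,  8.32260467e-05]), 'tau': array([-5.91348726e-04, -5.31809950e+01, -3.52727580e+01,  7.08236382e-02,
        2.43831240e-02, -1.15288944e-04]), 'ee_pos': array([0.13855598, 0.532003  , 0.20490434]), 'tcp_rot': array([ 1.27066022e-01,  9.91894103e-01, -5.50134816e-04, -1.05759525e-04]), 'wrist_force': array([ 0.44954366,  0.3169055 , -0.1690147 ]), 'ft_torque': array([ 0.03426725,  0.04124301, -0.00712565]), 'gripper_width': 0.09382536587363996}
['PlanningError', 'pinch_z', 'sign_off', 'snapshot', 'state'] 0.0188
scene {'camera_matrix': [[534.3312, 0.0, 276.5935], [0.0, 534.3312, 205.3475], [0.0, 0.0, 1.0]], 'position': [1.2772, 0.7305, 0.9317], 'attitude': [0.165, 0.3791, 0.8317, 0.3706]}
top {'camera_matrix': [[546.6954, 0.0, 272.1711], [0.0, 546.6954, 199.8704], [0.0, 0.0, 1.0]], 'position': [0.4128, 0.0498, 1.3543], 'attitude': [-0.0294, 0.0396, 0.7115, -0.701]}
wrist {'camera_matrix': [[297.6814, 0.0, 280.8196], [0.0, 297.6814, 214.1929], [0.0, 0.0, 1.0]], 'tool_from_camera': [[0.0002, 0.9632, 0.2689, 0.0793], [1.0, -0.0001, -0.0003, 0.0018], [-0.0003, 0.2689, -0.9632, -0.1788], [0.0, 0.0, 0.0, 1.0]]}
invalid input: not JSON, or not a number
```

View pics/top0.png

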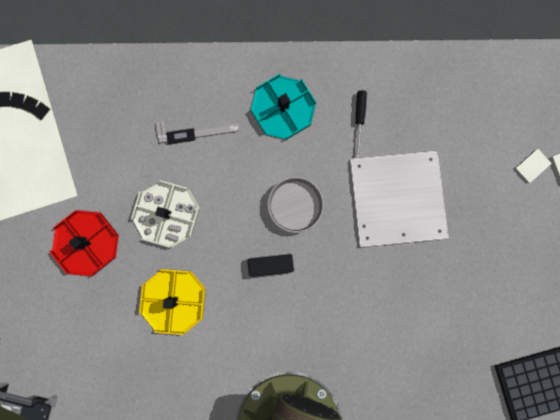

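View pics/scene0.png

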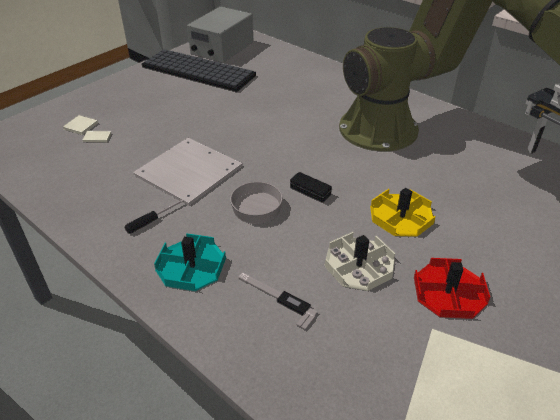

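View pics/wrist0.png

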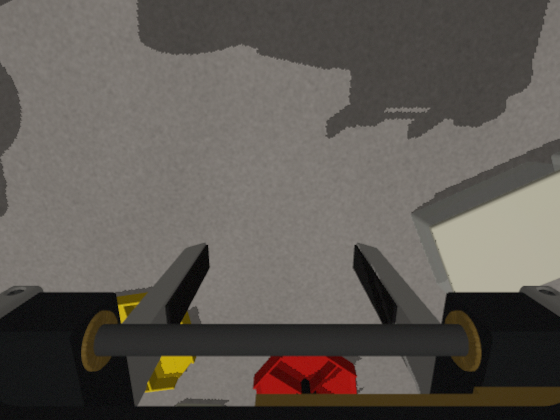

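```bash
cat > h.py <<'E'
import numpy as np,cv2
from scipy.spatial.transform import Rotation as R
def ray(s,uv,T=None):
    K=s["camera_matrix"]; d=np.array([(uv[0]-K[0,2])/K[0,0],-(uv[1]-K[1,2])/K[1,1],-1.])
    if "position" in s: return np.array(s["position"]),R.from_quat(s["attitude"]).as_matrix()@d
    C=T@np.array(s["tool_from_camera"]); return C[:3,3],C[:3,:3]@d
def onz(s,uv,z,T=None):
    p,d=ray(s,uv,T); return p+d*(z-p[2])/d[2]
def proj(s,X,T=None):
    K=s["camera_matrix"]
    if "position" in s: Rm=R.from_quat(s["attitude"]).as_matrix();p=np.array(s["position"])
    else:
        C=T@np.array(s["tool_from_camera"]);Rm=C[:3,:3];p=C[:3,3]
    c=Rm.T@(np.asarray(X)-p); return np.array([K[0,2]+K[0,0]*c[0]/-c[2],K[1,2]-K[1,1]*c[1]/-c[2]])
def tcp(st):
    T=np.eye(4);T[:3,:3]=R.from_quat(st["tcp_rot"]).as_matrix();T[:3,3]=st["ee_pos"];return T
def load(n): return np.load(f"pics/{n}.npy",allow_pickle=True).item()
E
python3 - <<'E'
from h import *
s=load("top0")
for n,uv,z in [("post",(163,212),.08),("dish rim",(294,205),.036),("plate",(399.5,199),.012),("case",(271,266),.034),("caliper",(200,132),.006),("sdriver",(360,122),.01),("teal",(284,106),.02),("yellow",(172,302),.02),("red",(84,242),.02),("sd tip",(356,157),.01),("calip end",(238,128),.01)]:
    p=onz(s,uv,z); print(n,p.round(3),np.hypot(*p[:2]).round(3))
im=s["image"]
cv2.imwrite("pics/tray_crop.png",cv2.resize(im[165:260,115:215],None,fx=6,fy=6,interpolation=cv2.INTER_CUBIC))
im=load("scene0")["image"]
cv2.imwrite("pics/scene_crop.png",cv2.resize(im[210:310,300:420],None,fx=6,fy=6,interpolation=cv2.INTER_CUBIC))
E
```

```text
post [0.513 0.285 0.08 ] 0.587
dish rim [ 0.529 -0.023  0.036] 0.529
plate [ 0.542 -0.286  0.012] 0.613
case [0.383 0.035 0.034] 0.384
caliper [0.718 0.207 0.006] 0.747
sdriver [ 0.738 -0.194  0.01 ] 0.763
teal [ 0.778 -0.004  0.02 ] 0.778
yellow [0.3   0.274 0.02 ] 0.407
red [0.447 0.487 0.02 ] 0.661
sd tip [ 0.649 -0.181  0.01 ] 0.674
calip end [0.726 0.112 0.01 ] 0.735
```

View pics/tray_crop.png

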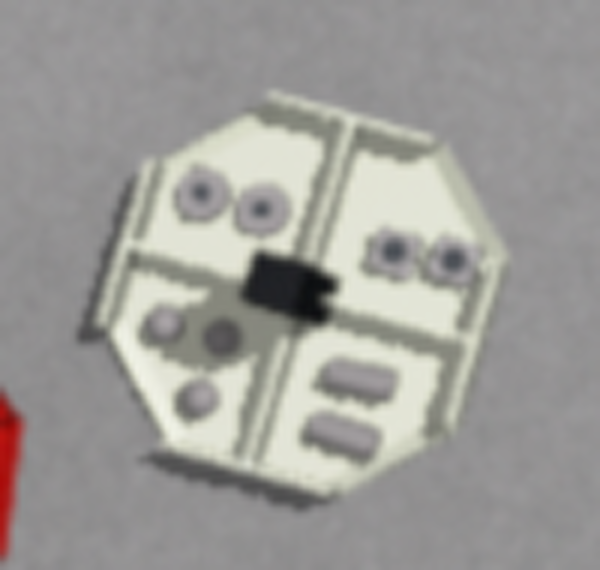

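View pics/scene_crop.png

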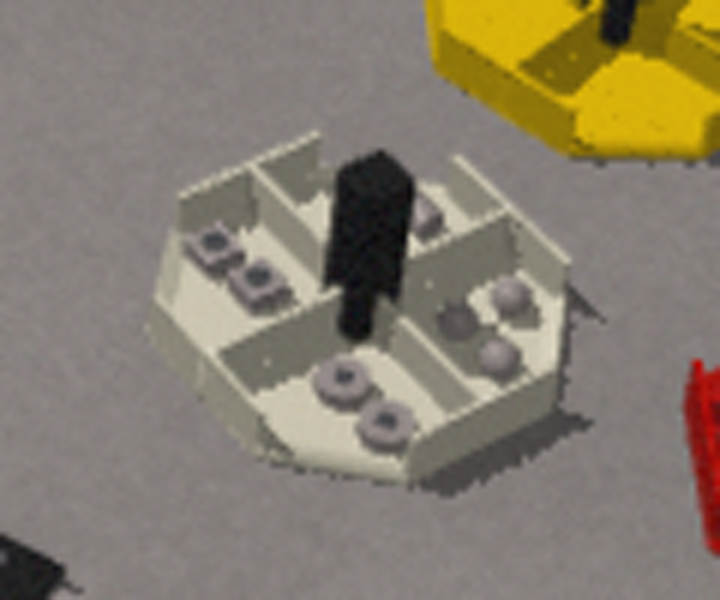

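The white tray is at (163,213) in the top picture. The look-alikes are red (84,242), yellow (172,302) and teal (284,106); all three are empty, and the crop shows parts in the white one. In the crop the balls are in the lower-left bay, with discs upper left, nuts upper right and rollers lower right.

The rows have no tilt axis. Before touching anything I'll check in free air what the arm does at its reach limit.

```bash
python3 -m pendant '[{"dy":4},{"dy":8},{"dy":12},{"dy":16},{"dy":20}]'; python3 -m pendant '[{"dy":4},{"dy":8},{"dy":12},{"dy":16},{"dy":20}]'; python3 -c "
from station import manip
s=manip.state();print(s['qpos'],s['tcp_rot'])"
```

```text
[ 1.24939817e+00  3.00319753e-01  1.52138837e+00 -1.27173680e-05
  1.32068165e+00 -6.65603875e-02] [ 1.27072804e-01  9.91893313e-01 -3.92274749e-04 -7.07842249e-05]schema error: expected keys dx, dy, dz, spin
schema error: expected keys dx, dy, dz, spin
```

```bash
python3 -m pendant '[{"dx":0,"dy":4,"dz":0,"spin":0},{"dx":0,"dy":8,"dz":0,"spin":0},{"dx":0,"dy":12,"dz":0,"spin":0},{"dx":0,"dy":16,"dz":0,"spin":0},{"dx":0,"dy":20,"dz":0,"spin":0}]'; python3 -m pendant '[{"dx":0,"dy":4,"dz":0,"spin":0},{"dx":0,"dy":8,"dz":0,"spin":0},{"dx":0,"dy":12,"dz":0,"spin":0},{"dx":0,"dy":16,"dz":0,"spin":0},{"dx":0,"dy":20,"dz":0,"spin":0}]';  python3 -c "
from station import manip
s=manip.state();print(s['qpos'],s['tcp_rot'])"
```

```text
time_s: 0.57
ee_pos: [0.1871, 0.7183, 0.205]
tcp_rot: [0.127, 0.992, -0.0, -0.0]
wrist_force: [1.0, 0.6, 0.7]
gripper_width: 0.0941
time_s: 0.98
ee_pos: [0.2097, 0.8054, 0.1771]
tcp_rot: [0.127, 0.992, 0.001, -0.0]
wrist_force: [0.3, 1.3, -3.8]
gripper_width: 0.0943
[ 1.27168406e+00  1.13147010e+00  2.45410734e-01  1.17947557e-03
  1.76285156e+00 -4.40147286e-02] [ 1.27090947e-01  9.91890463e-01  1.01528509e-03 -4.11498456e-04]
```

```bash
python3 -m pendant '[{"dx":0,"dy":0,"dz":0,"spin":0},{"dx":0,"dy":0,"dz":-20,"spin":0},{"dx":0,"dy":0,"dz":-20,"spin":0},{"dx":0,"dy":0,"dz":-20,"spin":0},{"dx":0,"dy":0,"dz":-20,"spin":0}]';  python3 -c "
from station import manip
s=manip.state();print(s['qpos'],s['tcp_rot'])"
```

```text
time_s: 1.4
ee_pos: [0.1986, 0.7621, 0.3321]
tcp_rot: [0.127, 0.992, 0.025, 0.003]
wrist_force: [0.3, -0.1, 1.0]
gripper_width: 0.094
[ 1.26865201  0.94511989  0.23458289  0.00219154  1.91186483 -0.04656378] [0.12701376 0.99158508 0.02480821 0.00333087]
```

```bash
for i in 1 2; do python3 -m pendant '[{"dx":0,"dy":20,"dz":-20,"spin":0},{"dx":0,"dy":20,"dz":-20,"spin":0},{"dx":0,"dy":20,"dz":-20,"spin":0},{"dx":0,"dy":20,"dz":-20,"spin":0},{"dx":0,"dy":20,"dz":-20,"spin":0}]';  python3 -c "
from station import manip
s=manip.state();print(s['qpos'],s['tcp_rot'])"; done
```

```text
time_s: 1.82
ee_pos: [0.1943, 0.7456, 0.375]
tcp_rot: [0.127, 0.991, 0.035, 0.004]
wrist_force: [0.4, 0.3, 0.9]
gripper_width: 0.0938
[ 1.26714329  0.8892493   0.2345869   0.00367614  1.94754863 -0.04740672] [0.1269642  0.99128476 0.03485149 0.00447043]
time_s: 2.23
ee_pos: [0.1895, 0.7274, 0.4189]
tcp_rot: [0.127, 0.991, 0.048, 0.006]
wrist_force: [-0.1, 0.1, 0.2]
gripper_width: 0.0941
[ 1.2654769   0.8304996   0.23478625  0.00522791  1.97936794 -0.04825165] [0.12688528 0.99073064 0.04810767 0.00621166]
```

```bash
cat >> h.py <<'E'
def rep():
    from station import manip
    s=manip.state(); T=tcp(s); print("t",round(s["time_s"],2),"pos",T[:3,3].round(4),"z",T[:3,2].round(3),"y",T[:3,1].round(3),"tilt deg",np.degrees(np.arccos(-T[2,2])).round(2),"q",s["qpos"].round(3),"F",s["wrist_force"].round(1),"w",round(s["gripper_width"],4))
    return s,T
E
python3 -c "from h import *;rep()"
python3 -m pendant '[{"dx":0,"dy":-4,"dz":0,"spin":0},{"dx":0,"dy":-8,"dz":0,"spin":0},{"dx":0,"dy":-12,"dz":0,"spin":0},{"dx":0,"dy":-16,"dz":0,"spin":0},{"dx":0,"dy":-20,"dz":0,"spin":0}]' >/dev/null;  python3 -c "from h import *;rep()"
```

```text
t 2.23 pos [0.1895 0.7274 0.4189] z [ 0.025  0.094 -0.995] y [0.251 0.963 0.097] tilt deg 5.56 q [ 1.265  0.83   0.235  0.005  1.979 -0.048] F [-0.1  0.1  0.2] w 0.0941
t 2.65 pos [0.157  0.6018 0.4062] z [ 0.024  0.092 -0.995] y [0.251 0.963 0.095] tilt deg 5.47 q [ 1.254  0.36   0.992  0.006  1.695 -0.061] F [0.5 1.3 1.6] w 0.0938
```

The arm trades tilt for position at its reach boundary, and the tilt stays in the command afterwards. That gives a usable plan:

1. Build about 28° of tool tilt there.
2. Grasp the upright post with the tool tilted about the jaw axis.
3. Spin about the tilted tool axis over the dish. The tray cones from level to about 39° lean, straight towards the ball corner at 90° of spin, and the reverse spin levels it again.

For this the tray's yaw has to be measured accurately.

```bash
cat > fit.py <<'E'
from h import *
from scipy.optimize import minimize
def outline(h=75,c=40):
    k=h-c; return np.array([(h,-k),(h,k),(k,h),(-k,h),(-h,k),(-h,-k),(-k,-h),(k,-h)],float)/1000
def sil(s,x,y,yaw,T=None,z0=0.,f=4):
    c,sn=np.cos(yaw),np.sin(yaw); o=outline()@np.array([[c,sn],[-sn,c]])+[x,y]
    # low rim at cut corners (7mm), walls 26 on sides
    pts=[np.r_[p,z0+z] for p in o for z in (0,.026)]
    uv=np.array([proj(s,p,T) for p in pts]); return uv
def fit(s,guess,roi,T=None,z0=0.):
    im=s["image"]; x0,y0,x1,y1=roi
    hsv=cv2.cvtColor(im,cv2.COLOR_BGR2HSV); g=im.astype(int)
    f=8
    def model(p):
        c,sn=np.cos(p[2]),np.sin(p[2]); o=outline()@np.array([[c,sn],[-sn,c]])+p[:2]
        m=np.zeros(((y1-y0)*f,(x1-x0)*f),np.uint8)
        for i in range(0,8,2):   # walls: side from o[i] to o[i+1]
            q=[proj(s,np.r_[o[j],z0+z],T) for j in (i,i+1) for z in (0,.026)]
            q=((np.array(q)+.5-[x0,y0])*f).astype(np.int32); cv2.fillConvexPoly(m,cv2.convexHull(q),255)
        q=[proj(s,np.r_[v,z0+.007],T) for v in o]+[proj(s,np.r_[v,z0],T) for v in o]
        cv2.fillConvexPoly(m,cv2.convexHull(((np.array(q)+.5-[x0,y0])*f).astype(np.int32)),255)
        return cv2.resize(m,(x1-x0,y1-y0),interpolation=cv2.INTER_AREA).astype(float)/255
    crop=im[y0:y1,x0:x1].astype(float)
    # bench grey vs tray: whiteness
    w=np.clip((crop.min(2)-140)/60,0,1)
    w=cv2.morphologyEx((w*255).astype(np.uint8),cv2.MORPH_CLOSE,np.ones((15,15)))/255.
    best=None
    for y in guess[2]+np.radians([-8,-4,0,4,8]):
        r=minimize(lambda p:((model(p*[1,1,10])-w)**2).sum(),[guess[0],guess[1],y/10],method="Nelder-Mead",options=dict(initial_simplex=np.array([guess[0],guess[1],y/10])+np.array([[0,0,0],[.006,0,0],[0,.006,0],[0,0,.006]]),xatol=1e-5,fatol=1e-3))
        if best is None or r.fun<best.fun: best=r
    p=best.x*[1,1,10]; return p,best.fun,w,model(p)
E
python3 - <<'E'
from fit import *
s=load("top0")
print(s["image"][213,180],s["image"][230,110],s["image"][190,150])
p,c,w,m=fit(s,(.513,.285,np.radians(78.5)),(110,160,220,265))
print(p[:2],np.degrees(p[2]),c)
v=np.hstack([w,m,abs(w-m)]);cv2.imwrite("pics/fit.png",cv2.resize((v*255).astype(np.uint8),None,fx=2.4,fy=2.4))
# post-top check
im=cv2.resize(s["image"][160:265,110:220],None,fx=5,fy=5,interpolation=cv2.INTER_CUBIC)
c,sn=np.cos(p[2]),np.sin(p[2])
for q,z in [((.075,.035),.026),((.075,-.035),.026),((.035,.075),.007),((-.075,.035),.026),((-.035,.075),.026),((.035,-.075),.026),((-.035,-.075),.026),((-.075,-.035),.026),((0,0),.082),((.011,.011),.082),((-.011,-.011),.082),((.0,.075),.026),((.075,0),.026),((.052,.052),.007)]:
    X=[p[0]+c*q[0]-sn*q[1],p[1]+sn*q[0]+c*q[1],z]; u=(proj(s,X)+.5-[110,160])*5; cv2.circle(im,tuple(int(a) for a in u),3,(0,0,255),-1)
cv2.imwrite("pics/fit2.png",im)
E
```

```text
[212 227 225] [ 17  18 135] [205 222 220]
[0.51489843 0.29256817] 72.98767420228442 319.73070357554786
```

View pics/fit2.png

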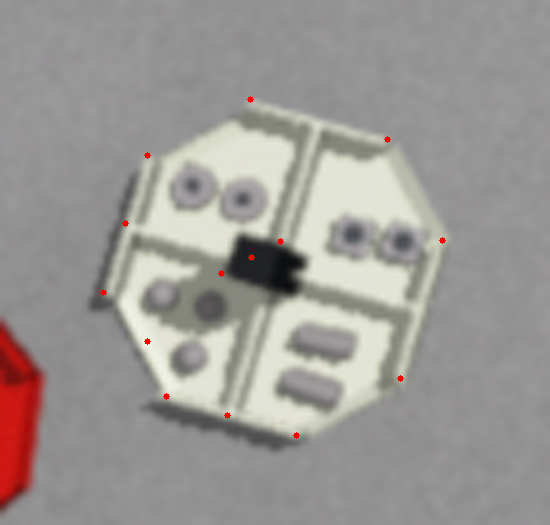

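View pics/fit.png

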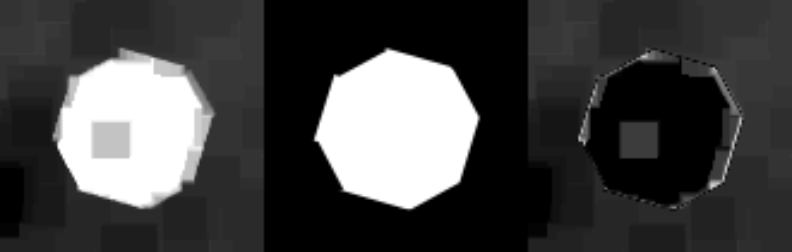

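Tray centre is (0.515, 0.292) with +x at 73° azimuth; the outline dots land within about 1 px. The tilt I have points to 75°, which suits this. I'll keep building tilt.

```bash
for i in 1 2 3; do python3 -m pendant '[{"dx":0,"dy":30,"dz":-10,"spin":0},{"dx":0,"dy":30,"dz":-10,"spin":0},{"dx":0,"dy":30,"dz":-10,"spin":0},{"dx":0,"dy":30,"dz":-10,"spin":0},{"dx":0,"dy":30,"dz":-10,"spin":0}]'>/dev/null;  python3 -c "from h import *;rep()"; done
```

```text
t 3.07 pos [0.1852 0.7091 0.4521] z [ 0.028  0.106 -0.994] y [0.251 0.962 0.11 ] tilt deg 6.29 q [ 1.263  0.785  0.234  0.006  2.013 -0.05 ] F [14.8 54.8 91.7] w 0.0942
t 3.48 pos [0.1905 0.7299 0.4338] z [ 0.035  0.135 -0.99 ] y [0.25  0.958 0.14 ] tilt deg 8.04 q [ 1.264  0.812  0.235  0.008  1.955 -0.048] F [-0.9 -0.3  0.1] w 0.0941
t 3.9 pos [0.1946 0.746  0.4196] z [ 0.041  0.159 -0.986] y [0.249 0.955 0.164] tilt deg 9.45 q [ 1.265  0.833  0.235  0.009  1.909 -0.047] F [0.3 0.5 0.1] w 0.0942
```

The first push reached the boundary hard: inertia alone read about 108 N at the wrist. From here I'll only approach the boundary gently.

```bash
for i in 1 2 ; do python3 -m pendant '[{"dx":0,"dy":40,"dz":0,"spin":0},{"dx":0,"dy":40,"dz":0,"spin":0},{"dx":0,"dy":40,"dz":0,"spin":0},{"dx":0,"dy":40,"dz":0,"spin":0},{"dx":0,"dy":40,"dz":0,"spin":0}]'>/dev/null;  python3 -c "from h import *;rep()"; done
python3 -m pendant '[{"dx":0,"dy":0,"dz":-40,"spin":0},{"dx":0,"dy":0,"dz":-40,"spin":0},{"dx":0,"dy":0,"dz":-40,"spin":0},{"dx":0,"dy":0,"dz":-40,"spin":0},{"dx":0,"dy":0,"dz":-40,"spin":0}]'>/dev/null;  python3 -c "from h import *;rep()"
```

```text
t 4.32 pos [0.2042 0.7825 0.3683] z [ 0.048  0.183 -0.982] y [0.248 0.95  0.189] tilt deg 10.91 q [ 1.267  0.903  0.236  0.009  1.813 -0.046] F [ 0.5 -0.4 -0.3] w 0.0937
t 4.73 pos [0.2111 0.8095 0.3304] z [ 0.055  0.21  -0.976] y [0.246 0.945 0.218] tilt deg 12.56 q [ 1.269  0.955  0.236  0.01   1.732 -0.045] F [ 0.4 -0.8 -0. ] w 0.0939
t 5.15 pos [0.1866 0.7156 0.4942] z [ 0.059  0.227 -0.972] y [0.245 0.941 0.234] tilt deg 13.56 q [ 1.262  0.732  0.235  0.013  1.939 -0.048] F [ 0.2  0.5 -0.9] w 0.0942
```

```bash
for i in 1 2 3 4 5 6; do python3 -m pendant '[{"dx":0,"dy":40,"dz":-8,"spin":0},{"dx":0,"dy":40,"dz":-8,"spin":0},{"dx":0,"dy":40,"dz":-8,"spin":0},{"dx":0,"dy":40,"dz":-8,"spin":0},{"dx":0,"dy":40,"dz":-8,"spin":0}]'>/dev/null;  python3 -c "from h import *;rep()"; done
```

```text
t 5.57 pos [0.1941 0.7442 0.4642] z [ 0.065  0.248 -0.967] y [0.244 0.935 0.256] tilt deg 14.85 q [ 1.263  0.777  0.236  0.014  1.87  -0.047] F [ 0.6  0.4 -0.2] w 0.0937
t 5.98 pos [0.1991 0.764  0.4485] z [ 0.072  0.276 -0.958] y [0.242 0.928 0.285] tilt deg 16.57 q [ 1.264  0.803  0.236  0.015  1.814 -0.046] F [0.2 0.2 0.4] w 0.0944
t 6.4 pos [0.2031 0.7793 0.4383] z [ 0.079  0.303 -0.95 ] y [0.239 0.919 0.313] tilt deg 18.22 q [ 1.265  0.82   0.236  0.016  1.768 -0.045] F [0.2 1.4 1. ] w 0.0941
t 6.82 pos [0.2062 0.7911 0.4335] z [ 0.086  0.329 -0.94 ] y [0.237 0.91  0.34 ] tilt deg 19.87 q [ 1.265  0.83   0.236  0.017  1.729 -0.045] F [-0.8 -0.  -0.4] w 0.094
t 7.23 pos [0.2084 0.7998 0.4339] z [ 0.093  0.356 -0.93 ] y [0.234 0.9   0.368] tilt deg 21.56 q [ 1.266  0.834  0.236  0.019  1.696 -0.045] F [-0.3  0.6 -1.2] w 0.0936
t 7.65 pos [0.21   0.806  0.4384] z [ 0.1    0.382 -0.919] y [0.232 0.889 0.395] tilt deg 23.24 q [ 1.266  0.832  0.236  0.02   1.669 -0.044] F [ 0.3  0.3 -0.2] w 0.094
```

```bash
for i in 1 2 3; do python3 -m pendant '[{"dx":0,"dy":40,"dz":-8,"spin":0},{"dx":0,"dy":40,"dz":-8,"spin":0},{"dx":0,"dy":40,"dz":-8,"spin":0},{"dx":0,"dy":40,"dz":-8,"spin":0},{"dx":0,"dy":40,"dz":-8,"spin":0}]'>/dev/null;  python3 -c "from h import *;rep()"; done
```

```text
t 8.07 pos [0.211  0.81   0.4464] z [ 0.106  0.408 -0.907] y [0.229 0.878 0.421] tilt deg 24.92 q [ 1.265  0.825  0.236  0.021  1.647 -0.044] F [ 0.7  0.5 -0.2] w 0.0937
t 8.48 pos [0.2116 0.8121 0.4575] z [ 0.113  0.433 -0.894] y [0.225 0.865 0.448] tilt deg 26.6 q [ 1.265  0.814  0.236  0.023  1.628 -0.044] F [0.4 0.3 0.1] w 0.0938
t 8.9 pos [0.2117 0.8125 0.4709] z [ 0.12   0.458 -0.881] y [0.222 0.852 0.474] tilt deg 28.28 q [ 1.265  0.801  0.236  0.024  1.612 -0.044] F [ 0.4 -0.5  0.1] w 0.094
```

```bash
cat >> h.py <<'E'
def shift(target_tcp):
    s,T=rep(); d=np.asarray(target_tcp)-T[:3,3]; print("shift cm dx dy dz",(T[:3,:3].T@d*100).round(2),"dist",np.linalg.norm(d).round(4)); return s,T
E
python3 - <<'E'
from h import *
from station import manip
s=manip.state();T=tcp(s);z=T[:3,2]
g=np.array([.515,.292,.062])+.0188*z
print(g, g-.13*z); shift(g-.13*z)
E
```

```text
[0.51724701 0.30061876 0.04544379] [0.50170918 0.24102098 0.15992821]
t 8.9 pos [0.2117 0.8125 0.4709] z [ 0.12   0.458 -0.881] y [0.222 0.852 0.474] tilt deg 28.28 q [ 1.265  0.801  0.236  0.024  1.612 -0.044] F [ 0.4 -0.5  0.1] w 0.094
shift cm dx dy dz [-42.47 -57.     4.65] dist 0.7123
```

```bash
python3 -m pendant '[{"dx":-1,"dy":-1.5,"dz":0,"spin":0.05},{"dx":-3,"dy":-4,"dz":0,"spin":0.15},{"dx":-5,"dy":-7,"dz":0,"spin":0.25},{"dx":-7.5,"dy":-10,"dz":0,"spin":0.35},{"dx":-9.5,"dy":-13,"dz":0,"spin":0.45}]'>/dev/null;  python3 -c "
from h import *
shift([.5017,.241,.16])"
```

```text
t 9.32 pos [0.269  0.6895 0.4144] z [ 0.119  0.459 -0.88 ] y [0.616 0.661 0.428] tilt deg 28.3 q [1.115 0.398 0.992 0.1   1.268 0.237] F [0.7 0.9 1.2] w 0.0941
shift cm dx dy dz [-49.93 -26.19   4.59] dist 0.5657
```

```bash
python3 -m pendant '[{"dx":-2.8,"dy":-1.5,"dz":0.2,"spin":0.1},{"dx":-5.6,"dy":-3,"dz":0.4,"spin":0.2},{"dx":-8.4,"dy":-4.4,"dz":0.6,"spin":0.3},{"dx":-11.2,"dy":-5.9,"dz":0.8,"spin":0.4},{"dx":-14,"dy":-7.4,"dz":1,"spin":0.5}]'>/dev/null;  python3 -c "
from h import *
shift([.5017,.241,.16])"
```

```text
t 9.73 pos [0.3347 0.5621 0.3459] z [ 0.12   0.459 -0.88 ] y [0.914 0.295 0.278] tilt deg 28.3 q [0.898 0.201 1.396 0.218 1.097 0.471] F [1.1 1.3 0.1] w 0.0937
shift cm dx dy dz [-40.52   0.64   3.64] dist 0.4069
```

```bash
python3 -m pendant '[{"dx":0,"dy":0,"dz":0,"spin":0.1},{"dx":0,"dy":0,"dz":0,"spin":0.2},{"dx":0,"dy":0,"dz":0,"spin":0.3},{"dx":0,"dy":0,"dz":0,"spin":0.4},{"dx":0,"dy":0,"dz":0,"spin":0.5}]'>/dev/null;  python3 -c "
from h import *
shift([.5017,.241,.16])"
```

```text
t 10.15 pos [0.3344 0.5634 0.3465] z [ 0.12   0.458 -0.881] y [ 0.988 -0.143  0.06 ] tilt deg 28.28 q [0.9   0.203 1.392 0.217 1.098 0.974] F [ 0.6 -0.9 -0.1] w 0.0936
shift cm dx dy dz [-35.39  20.04   3.64] dist 0.4083
```

```bash
python3 -m pendant '[{"dx":-3,"dy":1.7,"dz":0.3,"spin":0.06},{"dx":-6,"dy":3.4,"dz":0.6,"spin":0.12},{"dx":-9,"dy":5.1,"dz":0.9,"spin":0.12},{"dx":-12,"dy":6.8,"dz":1.2,"spin":0.12},{"dx":-15,"dy":8.5,"dz":1.5,"spin":0.12}]'>/dev/null;  python3 -c "
from h import *
shift([.5017,.241,.16])"
```

```text
t 10.57 pos [0.4063 0.4256 0.2674] z [ 0.12   0.459 -0.88 ] y [ 0.97  -0.243  0.005] tilt deg 28.3 q [0.602 0.12  1.669 0.377 1.    0.697] F [0.4 0.6 1.1] w 0.094
shift cm dx dy dz [-18.86  13.67   2.14] dist 0.2339
```

```bash
python3 -m pendant '[{"dx":-3,"dy":2.2,"dz":0,"spin":0},{"dx":-6,"dy":4.4,"dz":0,"spin":0},{"dx":-9,"dy":6.5,"dz":0,"spin":0},{"dx":-12,"dy":8.7,"dz":0,"spin":0},{"dx":-15,"dy":10.9,"dz":0,"spin":0}]'>/dev/null;  python3 -m pendant '[{"dx":-3,"dy":2.2,"dz":0,"spin":0},{"dx":-3.86,"dy":2.8,"dz":0,"spin":0.01},{"dx":-3.86,"dy":2.8,"dz":0,"spin":0.01},{"dx":-3.86,"dy":2.8,"dz":0,"spin":0.01}]'>/dev/null;python3 - <<'E'
from h import *
from station import manip
s,T=shift([.5017,.241,.16])
for n in ("wrist","top"):
    w=manip.snapshot(n); w["T"]=T; np.save(f"pics/{n}1.npy",w,allow_pickle=True); im=w["image"].copy()
    if n=="wrist":
        p=[.515,.292];a=np.radians(73);c,sn=np.cos(a),np.sin(a)
        for q,z in [((.075,.035),.026),((.075,-.035),.026),((.035,.075),.026),((-.075,.035),.026),((-.035,.075),.026),((.035,-.075),.026),((-.035,-.075),.026),((-.075,-.035),.026),((.011,.011),.082),((-.011,-.011),.082),((.011,-.011),.082),((-.011,.011),.082),((0,.075),.026),((.075,0),.026),((-.075,0),.026)]:
            X=[p[0]+c*q[0]-sn*q[1],p[1]+sn*q[0]+c*q[1],z]; u=proj(w,X,T); cv2.circle(im,tuple(int(v+.5) for v in u),2,(0,0,255),-1)
    cv2.imwrite(f"pics/{n}1.png",im)
E
```

```text
t 11.32 pos [0.4992 0.2325 0.1795] z [ 0.12   0.458 -0.881] y [ 0.968 -0.252  0.   ] tilt deg 28.28 q [0.152 0.203 1.786 0.538 1.014 0.149] F [ 0.2 -0.1  0.1] w 0.0941
shift cm dx dy dz [-0.14  0.03  2.13] dist 0.0214
```

View pics/wrist1.png

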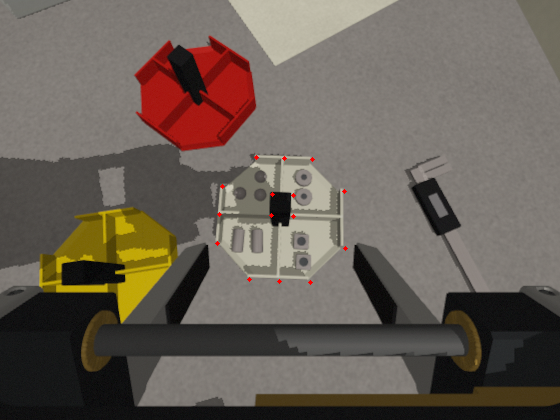

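The wrist view confirms it: the model points fall on the white tray's rim within about 2 px. The balls are at (239,193), (260,178) and (260,195), the post at (281,208). Going in along the tool axis.

```bash
python3 -m pendant '[{"dx":-0.1,"dy":0,"dz":2.5,"spin":0},{"dx":-0.1,"dy":0,"dz":5.5,"spin":0},{"dx":-0.1,"dy":0,"dz":8.5,"spin":0},{"dx":-0.1,"dy":0,"dz":11,"spin":0},{"dx":-0.1,"dy":0,"dz":12.5,"spin":0}]'>/dev/null;python3 -m pendant '[{"dx":0,"dy":0,"dz":1.2,"spin":0},{"dx":0,"dy":0,"dz":2.2,"spin":0},{"dx":0,"dy":0,"dz":2.6,"spin":0},{"dx":0,"dy":0,"dz":2.6,"spin":0}]'>/dev/null
python3 - <<'E'
from h import *
from station import manip
s,T=shift([.5172,.3006,.0454])
w=manip.snapshot("wrist"); cv2.imwrite(f"pics/wrist2.png",w["image"])
E
```

```text
t 12.17 pos [0.5167 0.3013 0.0457] z [ 0.119  0.458 -0.881] y [ 0.968 -0.251  0.   ] tilt deg 28.27 q [0.28  0.474 1.781 0.656 0.733 0.071] F [-0.3  0.1 -0. ] w 0.0938
shift cm dx dy dz [-0.07  0.07 -0.  ] dist 0.0009
```

View pics/wrist2.png

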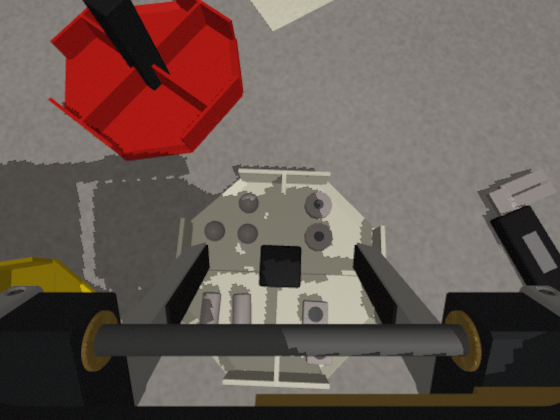

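The post (280,265) is centred between the pads. Closing.

```bash
for i in 1 2; do python3 -m pendant '[{"dx":0,"dy":0,"dz":0,"spin":0},{"dx":0,"dy":0,"dz":0,"spin":0},{"dx":0,"dy":0,"dz":0,"spin":0},{"dx":0,"dy":0,"dz":0,"spin":0},{"dx":0,"dy":0,"dz":0,"spin":0}]' -1 50 | tail -2;done; python3 -c "from h import *;rep()"
```

```text
wrist_force: [0.3, 0.6, 0.8]
gripper_width: 0.064
wrist_force: [-0.7, -0.4, 0.1]
gripper_width: 0.0306
t 13.05 pos [0.5169 0.3008 0.0458] z [ 0.119  0.458 -0.881] y [ 0.968 -0.251  0.   ] tilt deg 28.27 q [0.279 0.474 1.781 0.656 0.733 0.071] F [-0.7 -0.4  0.1] w 0.0306
```

```bash
for i in 1; do python3 -m pendant '[{"dx":0,"dy":0,"dz":0,"spin":0},{"dx":0,"dy":0,"dz":0,"spin":0},{"dx":0,"dy":0,"dz":0,"spin":0},{"dx":0,"dy":0,"dz":0,"spin":0},{"dx":0,"dy":0,"dz":0,"spin":0}]' -1 50 | tail -2;done; python3 -c "from h import *;rep()"
```

```text
wrist_force: [-2.0, -1.4, 0.6]
gripper_width: 0.0218
t 13.47 pos [0.5168 0.3008 0.0457] z [ 0.119  0.458 -0.881] y [ 0.968 -0.251  0.   ] tilt deg 28.27 q [0.279 0.474 1.781 0.656 0.733 0.071] F [-2.  -1.4  0.6] w 0.0218
```

Gripped at 21.8 mm, which matches the post. Next I refine the dish and plate positions and work out where the lip travels during the spin.

Run:
```python
from h import *
s=load("top0"); im=s["image"]
# plate: corners
g=cv2.cvtColor(im,cv2.COLOR_BGR2GRAY)
m=np.zeros_like(g);m[140:260,340:460]=(g[140:260,340:460]>150)*255
c=max(cv2.findContours(cv2.morphologyEx(m,cv2.MORPH_OPEN,np.ones((5,5))),0,2)[0],key=cv2.contourArea)
box=cv2.boxPoints(cv2.minAreaRect(c)); P=np.array([onz(s,b,.012) for b in box]); print(box.round(0).tolist(),P.mean(0).round(4),[np.linalg.norm(P[i]-P[i-1]).round(3) for i in range(4)])
e=P[1]-P[0];print("plate yaw",np.degrees(np.arctan2(e[1],e[0])))
big=cv2.resize(im[165:250,250:340],None,fx=6,fy=6,interpolation=cv2.INTER_CUBIC)
d=np.array([.529,-.023])
for r,z,col in ((.068,.036,(0,0,255)),(.062,0,(0,255,0))):
    for a in np.linspace(0,2*np.pi,72):
        u=(proj(s,[d[0]+r*np.cos(a),d[1]+r*np.sin(a),z])+.5-[250,165])*6; cv2.circle(big,tuple(int(v) for v in u),1,col,-1)
cv2.imwrite("pics/dish.png",big)
# lip track
for T in [None]:
    from station import manip
    T=tcp(manip.state()); z=T[:3,2]; a=np.radians(73)
    R0=R.from_euler('z',a).as_matrix(); lip=R0@np.array([.078/2**.5,.078/2**.5,-.055])
    for ph in range(0,121,10):
        Q=R.from_rotvec(z*np.radians(-ph)).as_matrix(); u=Q@[0,0,1]; Rt=Q@R0
        low=-(Rt.T@[0,0,1]); out=Rt@[2**-.5,2**-.5,0]
        print(ph,"lean",np.degrees(np.arccos(u[2])).round(1),"dir in tray",np.degrees(np.arctan2(low[1],low[0])).round(0),"lip",(Q@lip*1000).round(0),"exit dir",out.round(2))
```

```text
[[350.0, 157.0], [440.0, 148.0], [449.0, 238.0], [359.0, 247.0]] [ 0.5459 -0.2865  0.012 ] [np.float64(0.224), np.float64(0.228), np.float64(0.225), np.float64(0.224)]
plate yaw -85.17606051859765
0 lean 0.0 dir in tray -180.0 lip [-37.  69. -55.] exit dir [-0.47  0.88  0.  ]
10 lean 4.7 dir in tray 88.0 lip [-42.  62. -60.] exit dir [-0.6   0.8  -0.06]
20 lean 9.4 dir in tray 84.0 lip [-46.  54. -64.] exit dir [-0.7   0.7  -0.13]
30 lean 14.1 dir in tray 79.0 lip [-48.  45. -69.] exit dir [-0.79  0.58 -0.2 ]
40 lean 18.6 dir in tray 75.0 lip [-49.  36. -74.] exit dir [-0.85  0.45 -0.28]
50 lean 23.1 dir in tray 70.0 lip [-47.  27. -78.] exit dir [-0.88  0.31 -0.36]
60 lean 27.4 dir in tray 65.0 lip [-44.  18. -82.] exit dir [-0.89  0.16 -0.43]
70 lean 31.5 dir in tray 61.0 lip [-40.  10. -86.] exit dir [-0.86  0.02 -0.5 ]
80 lean 35.4 dir in tray 56.0 lip [-34.   2. -89.] exit dir [-0.81 -0.12 -0.57]
90 lean 39.1 dir in tray 51.0 lip [-26.  -4. -92.] exit dir [-0.74 -0.25 -0.63]
100 lean 42.5 dir in tray 46.0 lip [-18.  -9. -93.] exit dir [-0.64 -0.37 -0.68]
110 lean 45.7 dir in tray 41.0 lip [ -9. -14. -94.] exit dir [-0.51 -0.48 -0.71]
120 lean 48.4 dir in tray 36.0 lip [  1. -16. -94.] exit dir [-0.38 -0.56 -0.74]
```

View pics/dish.png

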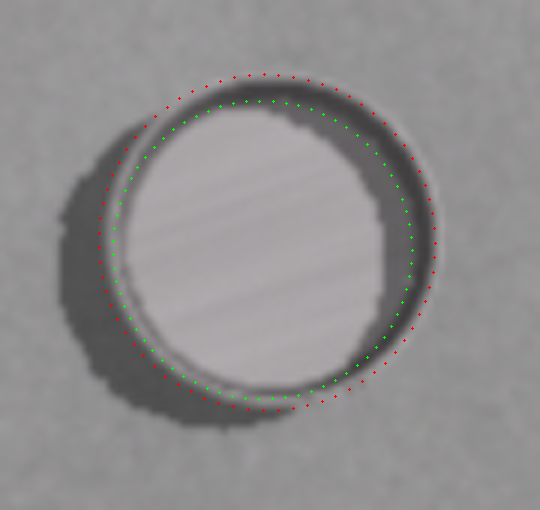

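```bash
python3 -m pendant '[{"dx":0.4,"dy":0,"dz":-0.8,"spin":0},{"dx":1.2,"dy":0,"dz":-2.3,"spin":0},{"dx":2.2,"dy":0,"dz":-4.1,"spin":0},{"dx":3.3,"dy":0,"dz":-6.2,"spin":0},{"dx":4.4,"dy":0,"dz":-8.2,"spin":0}]' >/dev/null;  python3 -m pendant '[{"dx":0.4,"dy":0,"dz":-0.7,"spin":0},{"dx":0.5,"dy":0,"dz":-0.9,"spin":0},{"dx":0.5,"dy":0,"dz":-0.9,"spin":0},{"dx":0.5,"dy":0,"dz":-0.9,"spin":0}]' >/dev/null
python3 - <<'E'
from h import *
from station import manip
s,T=rep()
g=T[:3,3]-.0188*T[:3,2]; print("grasp pt",g)
shift(np.array([.578,-.025,.16])+.0188*T[:3,2])
for n in ("wrist","scene"): cv2.imwrite(f"pics/{n}3.png",manip.snapshot(n)["image"])
E
```

```text
t 14.22 pos [0.5163 0.3006 0.1476] z [ 0.118  0.458 -0.881] y [ 0.968 -0.251 -0.001] tilt deg 28.2 q [0.279 0.319 1.718 0.54  0.915 0.239] F [-0.8  0.3 -6.2] w 0.0219
grasp pt [0.5140562  0.29201192 0.16419629]
t 14.22 pos [0.5163 0.3006 0.1476] z [ 0.118  0.458 -0.881] y [ 0.968 -0.251 -0.001] tilt deg 28.2 q [0.279 0.319 1.718 0.54  0.915 0.239] F [-0.8  0.3 -6.2] w 0.0219
shift cm dx dy dz [-25.81  14.16 -13.39] dist 0.3234
```

View pics/scene3.png

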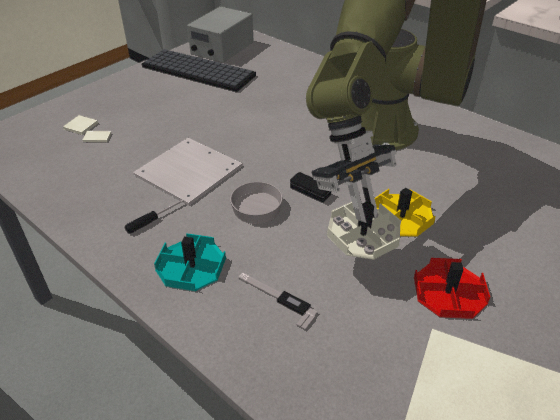

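View pics/wrist3.png

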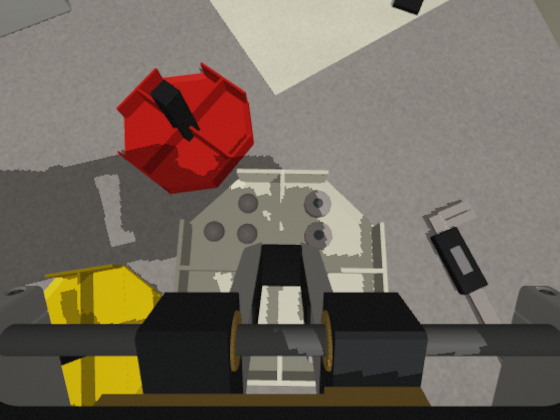

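The tray is lifted (6 N) and level in the grip, and the balls haven't moved. Carrying it slowly to the dish.

```bash
python3 -m pendant '[{"dx":-0.3,"dy":0.15,"dz":-0.15,"spin":0},{"dx":-0.8,"dy":0.44,"dz":-0.41,"spin":0},{"dx":-1.6,"dy":0.88,"dz":-0.83,"spin":0},{"dx":-2.4,"dy":1.32,"dz":-1.25,"spin":0},{"dx":-3.2,"dy":1.76,"dz":-1.66,"spin":0}]' >/dev/null; for i in 1 2 3 4; do python3 -m pendant '[{"dx":-0.8,"dy":0.44,"dz":-0.41,"spin":0},{"dx":-1.7,"dy":0.93,"dz":-0.88,"spin":0},{"dx":-2.6,"dy":1.43,"dz":-1.35,"spin":0},{"dx":-3.5,"dy":1.92,"dz":-1.82,"spin":0},{"dx":-4.4,"dy":2.41,"dz":-2.28,"spin":0}]' >/dev/null; done
python3 - <<'E'
from h import *
s,T=rep()
g=T[:3,3]-.0188*T[:3,2]; print("grasp pt",g)
shift(np.array([.578,-.025,.16])+.0188*T[:3,2])
E
```

```text
t 16.4 pos [0.5686 0.0443 0.1456] z [ 0.12   0.458 -0.881] y [ 0.968 -0.251  0.001] tilt deg 28.27 q [-0.215  0.376  1.645  0.543  1.159 -0.193] F [-0.9 -0.5 -4.3] w 0.0216
grasp pt [0.56630955 0.03572094 0.16217319]
t 16.4 pos [0.5686 0.0443 0.1456] z [ 0.12   0.458 -0.881] y [ 0.968 -0.251  0.001] tilt deg 28.27 q [-0.215  0.376  1.645  0.543  1.159 -0.193] F [-0.9 -0.5 -4.3] w 0.0216
shift cm dx dy dz [-5.02  2.66 -2.45] dist 0.0619
```

```bash
python3 -m pendant '[{"dx":-0.8,"dy":0.44,"dz":-0.41,"spin":0},{"dx":-1.6,"dy":0.88,"dz":-0.83,"spin":0},{"dx":-2.4,"dy":1.32,"dz":-1.25,"spin":0},{"dx":-3.2,"dy":1.76,"dz":-1.66,"spin":0},{"dx":-4,"dy":2.2,"dz":-1.9,"spin":0}]' >/dev/null; python3 -m pendant '[{"dx":-0.6,"dy":0.3,"dz":-0.3,"spin":0},{"dx":-1,"dy":0.46,"dz":-0.5,"spin":0},{"dx":-1.5,"dy":0.46,"dz":0.5,"spin":0},{"dx":-2,"dy":0.46,"dz":1.3,"spin":0},{"dx":-2.2,"dy":0.46,"dz":1.6,"spin":0}]' >/dev/null;  python3 - <<'E'
from h import *
from station import manip
s,T=rep()
g=T[:3,3]-.0188*T[:3,2]; print("grasp pt",g)
for n in ("top","scene"): cv2.imwrite(f"pics/{n}4.png",manip.snapshot(n)["image"])
shift(np.array([.578,-.025,.135])+.0188*T[:3,2])
E
```

```text
t 17.23 pos [ 0.5791 -0.0149  0.1166] z [ 0.117  0.459 -0.881] y [ 0.968 -0.251 -0.002] tilt deg 28.28 q [-0.314  0.459  1.601  0.538  1.173 -0.295] F [-0.2  0.9 -4.6] w 0.0215
grasp pt [ 0.57689564 -0.02354635  0.13320301]
t 17.33 pos [ 0.5794 -0.0149  0.1175] z [ 0.117  0.459 -0.881] y [ 0.968 -0.251 -0.002] tilt deg 28.28 q [-0.314  0.458  1.6    0.538  1.175 -0.295] F [-0.7  1.1 -5.5] w 0.0218
shift cm dx dy dz [-0.06  0.12 -0.14] dist 0.0019
```

View pics/top4.png

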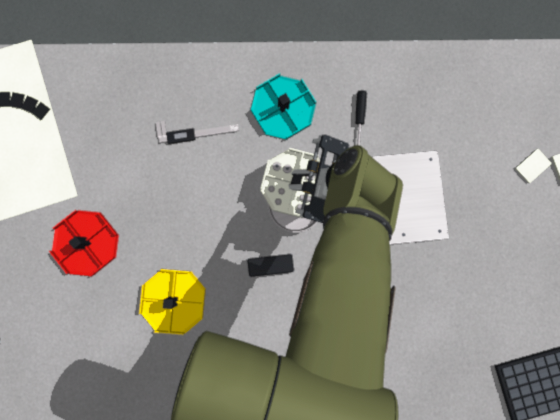

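View pics/scene4.png

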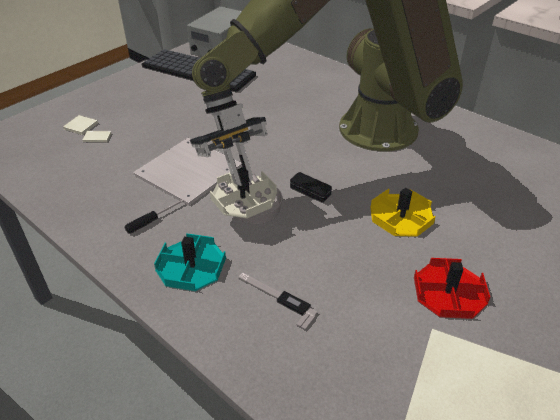

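```bash
python3 -m pendant '[{"dx":0,"dy":0,"dz":0,"spin":-0.02},{"dx":0,"dy":0,"dz":0,"spin":-0.05},{"dx":0,"dy":0,"dz":0,"spin":-0.09},{"dx":0,"dy":0,"dz":0,"spin":-0.13},{"dx":0,"dy":0,"dz":0,"spin":-0.17}]' >/dev/null; for i in 1 2 3; do python3 -m pendant '[{"dx":0,"dy":0,"dz":0,"spin":-0.04},{"dx":0,"dy":0,"dz":0,"spin":-0.08},{"dx":0,"dy":0,"dz":0,"spin":-0.12},{"dx":0,"dy":0,"dz":0,"spin":-0.16},{"dx":0,"dy":0,"dz":0,"spin":-0.2}]' >/dev/null; done
python3 - <<'E'
from h import *
from station import manip
s,T=rep()
g=T[:3,3]-.0188*T[:3,2]; print("grasp pt",g)
for n in ("top","wrist","scene"): cv2.imwrite(f"pics/{n}5.png",manip.snapshot(n)["image"])
E
python3 -c "
import cv2,numpy as np
a=cv2.imread('pics/top5.png')[120:260,230:390];b=cv2.imread('pics/scene5.png')[140:260,170:310]
cv2.imwrite('pics/c5.png',np.hstack([cv2.resize(a,(440,400)),cv2.resize(b,(360,400))]))"
```

```text
t 19.0 pos [ 0.5802 -0.0152  0.1194] z [ 0.12   0.458 -0.881] y [0.847 0.416 0.332] tilt deg 28.28 q [-0.314  0.456  1.598  0.538  1.175 -1.067] F [-0.2  1.5 -5.9] w 0.0218
grasp pt [ 0.57794135 -0.02385625  0.13598026]
```

View pics/c5.png

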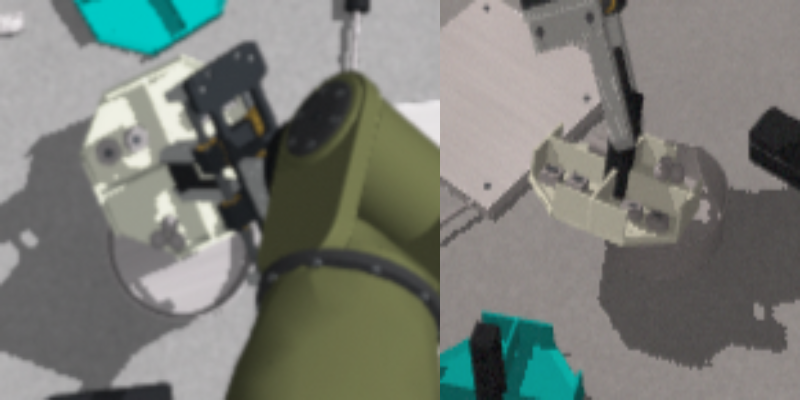

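View pics/wrist5.png

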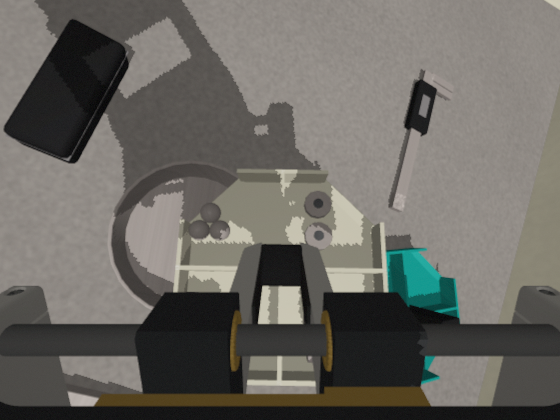

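At about 20° lean the three balls wait at the sill (200–220, 215–230) and the discs have not moved. Spinning on.

```bash
for i in 1 2 3; do python3 -m pendant '[{"dx":0,"dy":0,"dz":0,"spin":-0.04},{"dx":0,"dy":0,"dz":0,"spin":-0.08},{"dx":0,"dy":0,"dz":0,"spin":-0.12},{"dx":0,"dy":0,"dz":0,"spin":-0.16},{"dx":0,"dy":0,"dz":0,"spin":-0.2}]' >/dev/null; done
python3 - <<'E'
from h import *
from station import manip
s,T=rep()
g=T[:3,3]-.0188*T[:3,2]; print("grasp pt",g)
for n in ("top","wrist","scene"): cv2.imwrite(f"pics/{n}6.png",manip.snapshot(n)["image"])
E
python3 -c "
import cv2,numpy as np
a=cv2.imread('pics/top6.png')[120:260,230:390];b=cv2.imread('pics/wrist6.png')[130:320,60:420]
cv2.imwrite('pics/c6.png',np.hstack([cv2.resize(a,(300,262)),cv2.resize(b,(496,262))]))"
```

```text
t 20.4 pos [ 0.5801 -0.0154  0.1191] z [ 0.12   0.458 -0.881] y [0.409 0.786 0.464] tilt deg 28.27 q [-0.314  0.456  1.599  0.538  1.175 -1.665] F [-1.  -0.4 -4.3] w 0.0217
grasp pt [ 0.57782103 -0.02396786  0.13567242]
```

View pics/c6.png

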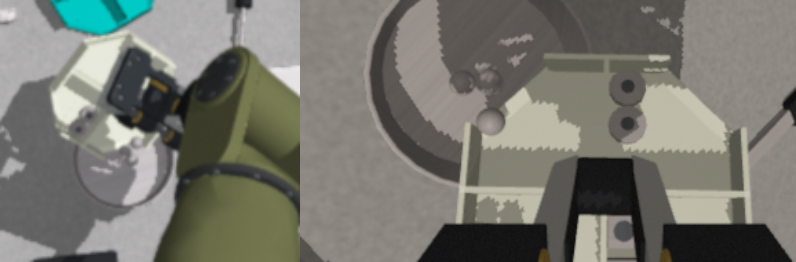

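```bash
python3 -m pendant '[{"dx":0,"dy":0,"dz":0,"spin":-0.04},{"dx":0,"dy":0,"dz":0,"spin":-0.08},{"dx":0,"dy":0,"dz":0,"spin":-0.12},{"dx":0,"dy":0,"dz":0,"spin":-0.12},{"dx":0,"dy":0,"dz":0,"spin":-0.12}]' >/dev/null;python3 - <<'E'
from h import *
from station import manip
s,T=rep()
im=[]
for n in ("top","wrist"): im.append(manip.snapshot(n)["image"])
a=im[0][120:260,230:390];b=im[1][130:320,60:420]
cv2.imwrite('pics/c7.png',np.hstack([cv2.resize(a,(300,262)),cv2.resize(b,(496,262))]))
E
```

```text
t 20.97 pos [ 0.5801 -0.0154  0.119 ] z [ 0.12   0.458 -0.881] y [0.301 0.829 0.472] tilt deg 28.27 q [-0.314  0.457  1.599  0.538  1.175 -1.782] F [-0.7 -0.5 -4.5] w 0.0216
```

View pics/c7.png

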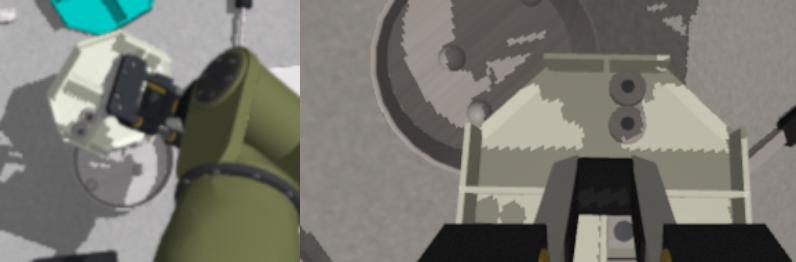

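```bash
python3 -m pendant '[{"dx":0,"dy":0.3,"dz":-0.6,"spin":0},{"dx":0,"dy":0.7,"dz":-1.3,"spin":0},{"dx":0,"dy":1,"dz":-1.8,"spin":0},{"dx":0,"dy":1.2,"dz":-2.3,"spin":0},{"dx":0,"dy":1.4,"dz":-2.6,"spin":0}]' >/dev/null;python3 - <<'E'
from h import *
from station import manip
s,T=rep()
im=[]
for n in ("top","wrist"): im.append(manip.snapshot(n)["image"])
a=im[0][120:260,230:390];b=im[1][130:320,60:420]
cv2.imwrite('pics/c8.png',np.hstack([cv2.resize(a,(300,262)),cv2.resize(b,(496,262))]))
E
```

```text
t 21.48 pos [ 0.5813 -0.0159  0.1496] z [ 0.121  0.458 -0.881] y [0.298 0.829 0.472] tilt deg 28.27 q [-0.314  0.421  1.571  0.526  1.228 -1.75 ] F [-0.3  0.8 -4.2] w 0.0214
```

View pics/c8.png

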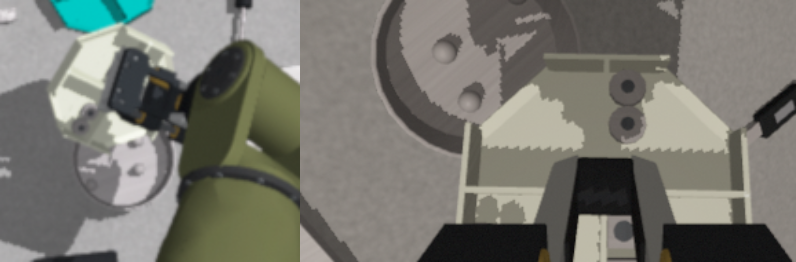

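All three balls are in the dish: (137,145), (137,170) and (90,185) in the left crop. Spinning back by the same 1.49 rad.

```bash
for i in 1 2 3 4 5 6; do python3 -m pendant '[{"dx":0,"dy":0,"dz":0,"spin":0.05},{"dx":0,"dy":0,"dz":0,"spin":0.1},{"dx":0,"dy":0,"dz":0,"spin":0.15},{"dx":0,"dy":0,"dz":0,"spin":0.2},{"dx":0,"dy":0,"dz":0,"spin":0.24}]' >/dev/null; done;  python3 -m pendant '[{"dx":0,"dy":0,"dz":0,"spin":0.03},{"dx":0,"dy":0,"dz":0,"spin":0.05},{"dx":0,"dy":0,"dz":0,"spin":0.05}]' >/dev/null
python3 - <<'E'
from h import *
from station import manip
s,T=rep()
shift(np.array([.545,-.286,.18])+.0188*T[:3,2])
for n in ("top","wrist","scene"): cv2.imwrite(f"pics/{n}9.png",manip.snapshot(n)["image"])
E
```

```text
t 24.33 pos [ 0.581  -0.0157  0.1482] z [ 0.119  0.458 -0.881] y [ 0.968 -0.252 -0.   ] tilt deg 28.27 q [-0.314  0.423  1.572  0.526  1.227 -0.26 ] F [-0.2 -0.9 -3.8] w 0.0218
t 24.33 pos [ 0.581  -0.0157  0.1482] z [ 0.119  0.458 -0.881] y [ 0.968 -0.252 -0.   ] tilt deg 28.27 q [-0.314  0.423  1.572  0.526  1.227 -0.26 ] F [-0.2 -0.9 -3.8] w 0.0218
shift cm dx dy dz [-22.33   3.33 -13.74] dist 0.2643
```

View pics/wrist9.png

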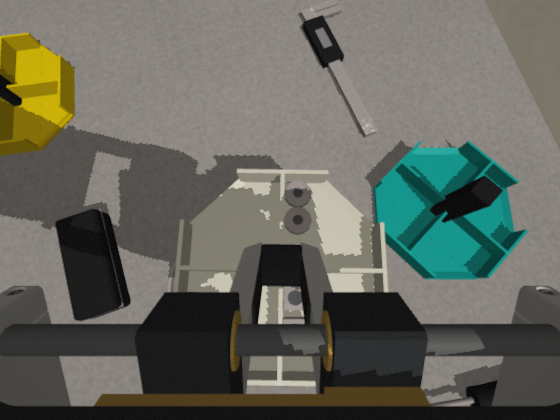

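View pics/scene9.png

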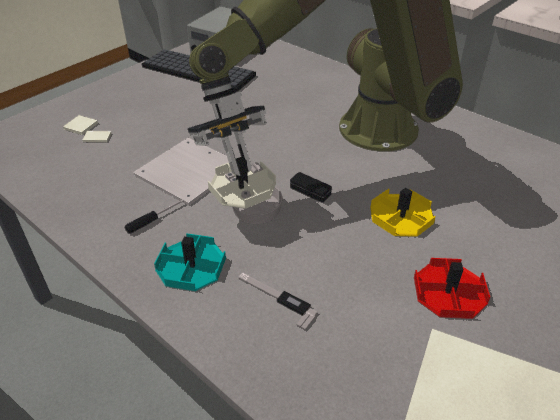

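```bash
for i in 1 2 3 4; do python3 -m pendant '[{"dx":-1,"dy":0.15,"dz":-0.62,"spin":0},{"dx":-2,"dy":0.3,"dz":-1.24,"spin":0},{"dx":-3,"dy":0.45,"dz":-1.86,"spin":0},{"dx":-4.2,"dy":0.63,"dz":-2.6,"spin":0},{"dx":-5.4,"dy":0.81,"dz":-3.33,"spin":0}]' >/dev/null; done
python3 - <<'E'
from h import *
s,T=rep()
shift(np.array([.545,-.286,.105])+.0188*T[:3,2])
E
```

```text
t 26.15 pos [ 0.5486 -0.2703  0.1635] z [ 0.119  0.458 -0.881] y [ 0.968 -0.251  0.   ] tilt deg 28.27 q [-0.709  0.584  1.291  0.441  1.505 -0.538] F [ 0.2  0.8 -5.4] w 0.0216
t 26.15 pos [ 0.5486 -0.2703  0.1635] z [ 0.119  0.458 -0.881] y [ 0.968 -0.251  0.   ] tilt deg 28.27 q [-0.709  0.584  1.291  0.441  1.505 -0.538] F [ 0.2  0.8 -5.4] w 0.0216
shift cm dx dy dz [-4.19  0.04  6.27] dist 0.0754
```

```bash
python3 -m pendant '[{"dx":-0.8,"dy":0,"dz":1.2,"spin":0},{"dx":-1.6,"dy":0,"dz":2.4,"spin":0},{"dx":-2.6,"dy":0,"dz":3.8,"spin":0},{"dx":-3.6,"dy":0,"dz":5.3,"spin":0},{"dx":-4.2,"dy":0,"dz":6.3,"spin":0}]' >/dev/null;python3 - <<'E'
from h import *
from station import manip
s,T=rep()
for n in ("top","scene"): cv2.imwrite(f"pics/{n}10.png",manip.snapshot(n)["image"])
s,T=shift(np.array([.545,-.286,.079])+.0188*T[:3,2])
a=cv2.imread("pics/scene10.png")[120:250,110:310]; cv2.imwrite("pics/s10.png",cv2.resize(a,None,fx=4,fy=4,interpolation=cv2.INTER_CUBIC))
E
```

```text
t 26.57 pos [ 0.5461 -0.275   0.0847] z [ 0.117  0.46  -0.88 ] y [ 0.968 -0.251 -0.003] tilt deg 28.36 q [-0.717  0.673  1.344  0.446  1.383 -0.605] F [ 0.1 -0.3 -5.4] w 0.0215
t 26.67 pos [ 0.546  -0.2748  0.085 ] z [ 0.116  0.461 -0.88 ] y [ 0.968 -0.251 -0.004] tilt deg 28.4 q [-0.716  0.673  1.344  0.446  1.385 -0.604] F [-0.2 -0.1 -5.1] w 0.0217
shift cm dx dy dz [-1.26  0.19  1.88] dist 0.0227
```

View pics/s10.png

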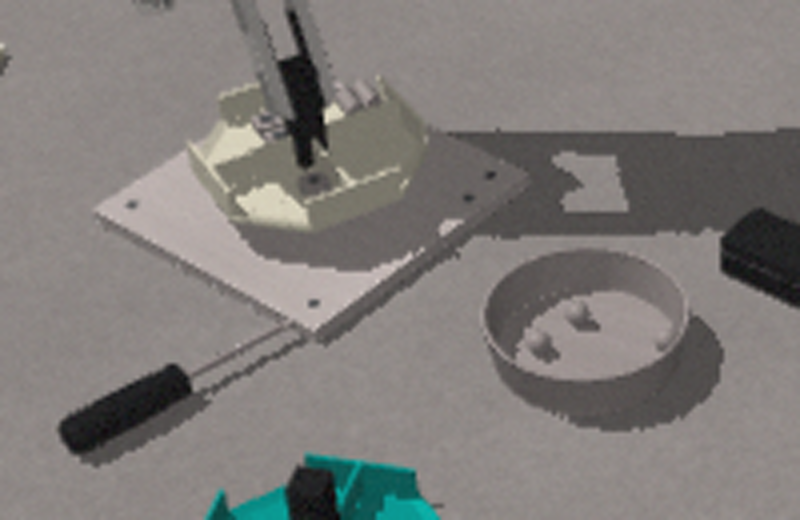

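View pics/top10.png

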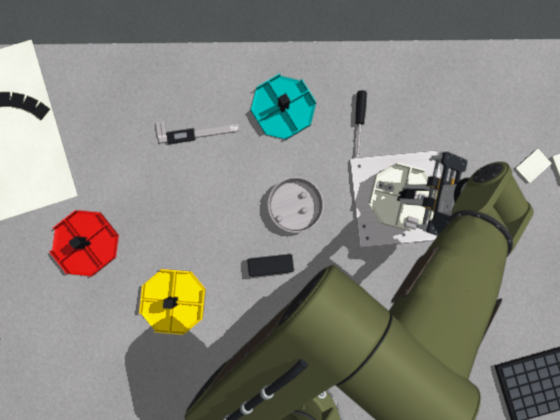

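The tray hovers level above the plate with rollers, nuts and discs in it, and the three balls lie in the upright dish. Lowering.

```bash
python3 -m pendant '[{"dx":-0.3,"dy":0,"dz":0.5,"spin":0},{"dx":-0.6,"dy":0.1,"dz":1,"spin":0},{"dx":-0.9,"dy":0.1,"dz":1.5,"spin":0},{"dx":-1.1,"dy":0.1,"dz":1.8,"spin":0},{"dx":-1.2,"dy":0.1,"dz":2,"spin":0}]' |grep force;  python3 -m pendant '[{"dx":-0.05,"dy":0,"dz":0.09,"spin":0},{"dx":-0.1,"dy":0,"dz":0.18,"spin":0},{"dx":-0.1,"dy":0,"dz":0.18,"spin":0}]' |grep force;python3 - <<'E'
from h import *
s,T=rep()
s,T=shift(np.array([.545,-.286,.0743])+.0188*T[:3,2])
E
```

```text
wrist_force: [-0.5, 0.0, -4.9]
wrist_force: [0.0, -0.1, -4.9]
t 27.33 pos [ 0.5477 -0.2774  0.0627] z [ 0.12   0.458 -0.881] y [ 0.968 -0.251  0.001] tilt deg 28.27 q [-0.718  0.704  1.348  0.45   1.348 -0.622] F [ 0.  -0.1 -4.9] w 0.0219
t 27.33 pos [ 0.5477 -0.2774  0.0627] z [ 0.12   0.458 -0.881] y [ 0.968 -0.251  0.001] tilt deg 28.27 q [-0.718  0.704  1.348  0.45   1.348 -0.622] F [ 0.  -0.1 -4.9] w 0.0219
shift cm dx dy dz [-0.25 -0.05  0.43] dist 0.005
```

```bash
python3 -m pendant '[{"dx":-0.06,"dy":0,"dz":0.1,"spin":0},{"dx":-0.12,"dy":0,"dz":0.2,"spin":0},{"dx":-0.18,"dy":0,"dz":0.3,"spin":0},{"dx":-0.2,"dy":0,"dz":0.36,"spin":0},{"dx":-0.2,"dy":0,"dz":0.36,"spin":0}]' |grep force;  python3 -m pendant '[{"dx":-0.03,"dy":0,"dz":0.06,"spin":0},{"dx":-0.05,"dy":0,"dz":0.09,"spin":0},{"dx":-0.05,"dy":0,"dz":0.09,"spin":0}]' |grep force;python3 - <<'E'
from h import *
s,T=rep()
s,T=shift(np.array([.545,-.286,.0743])+.0188*T[:3,2])
E
```

```text
wrist_force: [0.1, -0.3, -4.6]
wrist_force: [-1.1, 0.9, -1.2]
t 28.0 pos [ 0.5477 -0.2774  0.0578] z [ 0.12   0.458 -0.881] y [ 0.968 -0.251  0.001] tilt deg 28.28 q [-0.718  0.71   1.35   0.45   1.341 -0.626] F [-1.1  0.9 -1.2] w 0.0218
t 28.0 pos [ 0.5477 -0.2774  0.0578] z [ 0.12   0.458 -0.881] y [ 0.968 -0.251  0.001] tilt deg 28.28 q [-0.718  0.71   1.35   0.45   1.341 -0.626] F [-1.1  0.9 -1.2] w 0.0218
shift cm dx dy dz [-0.01 -0.05 -0.  ] dist 0.0005
```

Contact at the expected height, with the load off the wrist. Releasing.

```bash
python3 -m pendant '[{"dx":-0.02,"dy":0,"dz":0.04,"spin":0},{"dx":-0.02,"dy":0,"dz":0.04,"spin":0},{"dx":-0.02,"dy":0,"dz":0.04,"spin":0}]' - 10 |grep force; python3 -m pendant '[{"dx":-0.02,"dy":0,"dz":0.04,"spin":0},{"dx":-0.02,"dy":0,"dz":0.04,"spin":0},{"dx":-0.02,"dy":0,"dz":0.04,"spin":0},{"dx":-0.02,"dy":0,"dz":0.04,"spin":0},{"dx":-0.02,"dy":0,"dz":0.04,"spin":0}]' 0.6 |tail -2; for i in 1 2; do python3 -m pendant '[{"dx":0,"dy":0,"dz":0,"spin":0},{"dx":0,"dy":0,"dz":0,"spin":0},{"dx":0,"dy":0,"dz":0,"spin":0},{"dx":0,"dy":0,"dz":0,"spin":0},{"dx":0,"dy":0,"dz":0,"spin":0}]' |tail -2; done
```

```text
wrist_force: [-3.8, 1.8, 5.8]
wrist_force: [-0.3, -0.2, 0.3]
gripper_width: 0.0517
wrist_force: [-0.1, 0.6, 0.7]
gripper_width: 0.0752
wrist_force: [-0.5, -0.0, -0.1]
gripper_width: 0.0753
```

```bash
python3 -m pendant '[{"dx":0,"dy":0,"dz":-0.5,"spin":0},{"dx":0,"dy":0,"dz":-1.5,"spin":0},{"dx":0,"dy":0,"dz":-3,"spin":0},{"dx":0,"dy":0,"dz":-5,"spin":0},{"dx":0,"dy":0,"dz":-7.5,"spin":0}]' >/dev/null; for i in 1 2; do python3 -m pendant '[{"dx":0,"dy":0,"dz":-2,"spin":0},{"dx":0,"dy":0,"dz":-4,"spin":0},{"dx":0,"dy":0,"dz":-6,"spin":0},{"dx":0,"dy":0,"dz":-8,"spin":0},{"dx":0,"dy":0,"dz":-9,"spin":0}]' >/dev/null; done;python3 - <<'E'
from h import *
from station import manip
s,T=rep()
for n in ("top","scene","wrist"):
    w=manip.snapshot(n); cv2.imwrite(f"pics/{n}11.png",w["image"]); np.save(f"pics/{n}11.npy",w,allow_pickle=True)
a=cv2.imread("pics/top11.png")[130:260,260:460]; cv2.imwrite("pics/t11.png",cv2.resize(a,None,fx=4,fy=4,interpolation=cv2.INTER_CUBIC))
E
```

```text
t 30.75 pos [ 0.5169 -0.3954  0.2837] z [ 0.121  0.457 -0.881] y [ 0.968 -0.252  0.002] tilt deg 28.18 q [-0.872  0.662  0.893  0.415  1.86  -0.553] F [ 0.1  0.3 -0.2] w 0.075
```

View pics/t11.png

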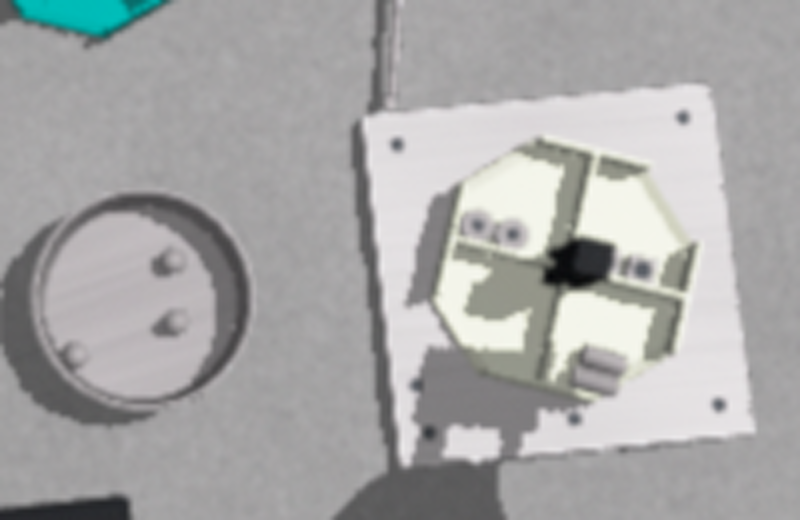

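View pics/scene11.png

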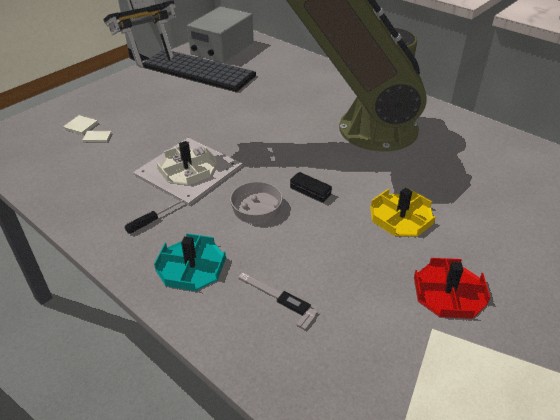

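View pics/wrist11.png

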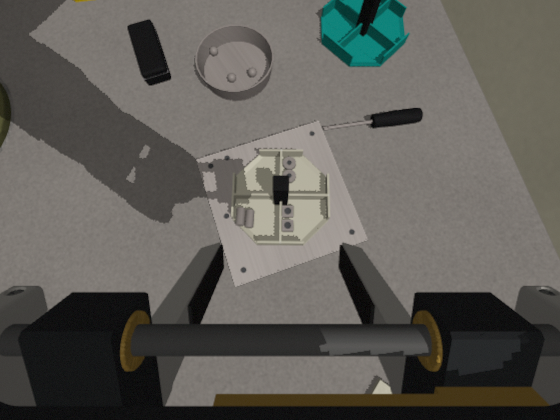

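Run:
```python
from h import *
from station import manip
s=load("top11"); f=lambda u:(u[0]/4+260-.4,u[1]/4+130-.4)
d=np.array([.530,-.0255])
# dish now: rim ellipse extents in crop
for c in [(172,262),(173,323),(75,354)]: p=onz(s,f(c),.013); print("ball",p.round(4),np.linalg.norm(p[:2]-d).round(4))
a=load("top0")["image"][170:250,255:335].astype(int);b=s["image"][170:250,255:335].astype(int)
print("dish rim shift",cv2.phaseCorrelate(a.mean(2).astype(np.float32),b.mean(2).astype(np.float32)))
P=np.mean([onz(s,f(c),.012) for c in [(360,120),(712,85),(755,432),(398,468)]],0)
W=np.mean([onz(s,f(c),.038) for c in [(537,138),(650,165),(697,240),(672,355)]+[(590,402),(478,370),(434,300),(462,185)]],0)
print("plate",P.round(4),"tray",W.round(4),np.linalg.norm((P-W)[:2]).round(4))
manip.sign_off()
```

```text
ball [ 0.5548 -0.0458  0.013 ] 0.0321
ball [ 0.517  -0.0457  0.013 ] 0.024
ball [0.4988 0.015  0.013 ] 0.0511
dish rim shift ((0.07456092931588643, 0.000882816125312047), 0.8085710522532463)
plate [ 0.5435 -0.2839  0.012 ] tray [ 0.5445 -0.2828  0.038 ] 0.0015
the job is handed in; nothing more can be done
```

I poured the three balls into the dish, set the tray flat on the plate, let go and handed the job in at about 31 s of the 58 s allowed. `sign_off` reports no verdict, so the results below come from my own last checks.

**How the tipping worked:** the move rows have no tilt axis. I built 28° of tool tilt by pushing at the edge of the arm's reach and gripped the upright post with the tool tilted about the jaw axis. I then spun 1.49 rad about the tilted tool axis over the dish. By calculation that leaned the tray about 38° towards the ball corner, within about 10° of straight. The reverse spin levelled it again.

**Last checks, from the final pictures:**
- **Balls:** all three are in the dish, 24, 32 and 51 mm from its middle. The limit is 60 mm.
- **Dish:** upright, and shifted by less than 0.1 px.
- **Tray:** its middle is about 1.5 mm from the plate's middle. It looks level, and the load came off the wrist at the expected height.
- **Other parts:** the rollers, nuts and discs slid a little but are in their own bays.
- **Case, caliper and screwdriver:** they look unmoved; I judged this by eye only.
- **Gripper:** open and well clear of everything.

**One problem on the way:** an early fast push, with the gripper empty, hit the reach limit hard and briefly read about 108 N at the wrist, against the 120 N limit. Every wrist reading after that was below 10 N, but I only read the force at the end of each move.

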